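# Close the sample press: lower the drilled platen over its guide rod

## Task

Close the dead-weight sample press on the lab bench: pick up the drilled aluminium platen by its lug, pass its hole over the tall guide rod of the press stand and lower it level, without dropping it, until it lies flat on both the stop collar and the white sample mould, lined up with the stand, then let go. The blank platen without a hole stays where it lies.

Things in the scene. Friction and masses are not known exactly. Their poses are not given: they have to be found in the camera images.
- platen: Drilled platen, loose, 0.45 kg: bare aluminium plate 230 (x) x 70 (y) x 10 mm with a lug upright on its middle, 40 (x) x 20 (y) mm, top 55 mm above the plate's underside: grip across the 20 mm; balances within 10 mm of the lug. 36 mm through hole at x = +90 mm, black lip 48 mm wide, 4 mm high round it. Hole end points roughly away from the robot. Origin: underside centre, z up.
- stand: Press stand, fixed: grey base 250 (x) x 110 (y) x 12 mm; white closed round mould, 80 mm wide, at x = -60 mm and black stop collar, 64 mm wide, at x = +90 mm, tops both 42 mm above the bench. x points from mould to rod, roughly away from the robot; z up. Origin: base's underside centre. The platen when home has its origin 42 mm above this origin, its x along this x.
- rod_top (a point): Centre of the top of the stand's steel guide rod: 16 mm in diameter, upright, rising from the collar at x = +90 mm, y = 0 of the stand; top 170 mm above the bench. The platen's hole has 10 mm of play all round it.
- blank: Blank platen, loose, to be left alone: same plate, lug, material and origin as the drilled one, but no hole and no black lip. Lies on the bench beside the drilled one, on either side of it.
Not all that is in view belongs to the job. What is shaped like the platen but purple is not meant.

How it is judged:
On the way:
1. the drilled platen is on its way down the guide rod, roughly level (within 15 degrees) (horizontal distance between platen and stand below 0.05 m and height (world z) of platen between 0.06 and 0.155 m and angle between platen's own z axis and vertical below 0.26 rad), for 0.1 s.
At the end, for the whole second after the job is handed in: The drilled platen lies at rest, flat (within 5 degrees) on collar and mould with the rod through its hole: its origin within 6 mm of 42 mm above the bench and within 22 mm (horizontally) of the stand's origin, its long axis within 15 degrees of the stand's (horizontal distance between platen and stand below 0.022 m and angle between the x axis of platen and the x axis of stand, either way round below 0.26 rad and height (world z) of platen between 0.036 and 0.048 m and angle between platen's own z axis and vertical below 0.09 rad and linear speed of platen below 0.02 m/s); the robot touches nothing.
It fails at once if the drilled platen is dropped or slammed down the rod (faster than 0.6 m/s) (horizontal distance between platen and stand below 0.05 m and height (world z) of platen below 0.15 m and linear speed of platen above 0.6 m/s).
It fails at once if the blank platen is moved by more than 30 mm (distance of blank from where it was at the start of the episode above 0.03 m).
It also fails if it takes over 40 s, if anything falls off the work surface, if the arm or the gripper's body presses on something with over 40 N, if the wrist force passes 120 N, or if a joint passes its speed limit or range.

## Robot

A 6-joint arm with a two-finger parallel gripper is mounted at the origin on the work surface. World frame = base frame: x ahead of the robot, y to its left, z up, the work surface at z = 0. Lengths are in m, angles in rad, forces in N, time in s.
With the tool pointing down it reaches from about 0.25 to 0.725 m from the base axis. Payload 4 kg.
Tool frame: the origin (TCP) lies midway between the tips of the shut fingers; the grasp point (between the pads) lies 19 mm behind it; z points along the fingers, y is the direction in which the jaws open and shut (so a half turn about z gives the same grasp; the last joint's range is limited). The gripper opens to 85 mm and grips with 20 to 120 N. Pads are 22 mm wide; open, the fingers measure 114 mm over their backs; the gripper's body (76 mm by 85 mm) begins 54 mm behind the grasp point. The pads swing forward as they close: fully open they stand 13 mm farther back than shut.
Start: joints at [1.184, 0.241, 0.005, 1.335, 0, 1.571], TCP at [0.189, 0.463, 0.231] pointing down, gripper open.
Joint ranges: [-2.72, 2.72], [-1.05, 1.87], [-1.09, 1.28], [-1.99, 2.15], [-1.42, 1.44], [-3.14, 3.14]. Speed limits (rad/s): [2.79, 2.79, 3.14, 3.14, 3.14, 3.14].

## Interface

Orientations are given as a unit quaternion [x, y, z, w].
In Python, from workcell import bot, eyes, job gives the robot as it stands.
- The arm moves only by the shell command python3 -m crank 'ROWS'. ROWS is a JSON object of lists of equal length, an entry for each row: "dr": the turn, a rotation vector about the tool's x, y, z in rad, a list of three; "travel": the shift along the tool's x, y, z in m, a list of three; "hand": the finger opening in m, from 0 to 0.0854. In form: {"dr": [[wx, wy, wz], ...], "travel": [[x, y, z], ...], "hand": [hand, ...]}. A call has 1 to 10 rows; each row is the pose to reach, as a shift and turn from the pose commanded when the call began, along the tool's axes at that moment; what a row does not reach only later rows make up. A row lasts 1/8 s, in which the tool goes at most 62.5 mm and 10.7 degrees, less where a joint would pass 70% of its speed; a pose out of reach is approached as far as the arm can. A call with a gripper value outside its range is refused whole. The fingers move at their own pace and stop on an object; the grip force is fixed at half the most. Time passes only in rows, so rows that repeat a pose let the fingers close. It gives the time, the measured TCP pose, the force and the opening at its end, in the units of the state.
- bot.get_obs(): the state, without advancing time (a new reading comes with each control period).
- eyes.camera(name): name is "side" or "top"; returns a dict with "color" (480x640x3 uint8, red, green, blue), "K" (3x3 intrinsics, pixels), "D" ([k1, k2, p1, p2, k3] as OpenCV has them; the pictures are not rectified), "R" (3x3) and "t" (3): a world point X has camera coordinates R X + t. Camera axes: x right, y down, z forward; pixel columns grow to the right and rows downward; lengths in m; the calibration is good to about 2 mm. A picture is of the moment at which its call begins. There is no depth.
- job.job_done(): hands the job in, once; it reports no verdict.
The state is a dict: "clock": time; "joint_pos": joint angles; "joint_vel": joint speeds; "tau": joint torques, N m; "eef_pos": TCP position; "tool_rot": TCP orientation; "ft_force": force on the tool from outside, world axes, zero at the start; "ft_torque": the same for the moment, N m; "grip_width": finger opening in m.
Only numpy, scipy, OpenCV 4.12 (cv2) and the standard library are available. Lean on these libraries where they do the work, as an engineer would, in place of code of your own. Each camera call takes 0.05 s, during which the arm holds its last target.

## Working session

There is one attempt and no reset: what is moved stays moved. The work goes in short steps, Python scripts to look and compute and a shell command to move; the robot and the scene stay as the last step left them, time stands still between calls to the robot, and variables do not carry over. Pictures are saved under pics/ and viewed, and the job is handed in when it is done.

```bash
ls; mkdir -p pics; python3 - <<'E'
from workcell import bot, eyes, job
import cv2, pickle
print(bot.get_obs())
d={}
for n in("top","side"):
    c=eyes.camera(n); d[n]=c
    cv2.imwrite(f"pics/{n}0.png",c["color"][:,:,::-1]); print(n,c["K"],c["D"],c["R"],c["t"])
pickle.dump(d,open("c0.pkl","wb"))
E
```

```text
pics
{'clock': 0.0, 'joint_pos': array([ 1.18399897e+00,  2.41421771e-01,  3.70611872e-03,  1.33520732e+00,
       -1.33537451e-05,  1.57082078e+00]), 'joint_vel': array([ 1.33439817e-04,  2.94709523e-06, -1.30791691e-03, -9.99363260e-04,
       -9.84339819e-04,  3.99234937e-05]), 'tau': array([ 3.11833537e-04, -3.72317791e+01,  2.52408224e+01,  1.68437522e-02,
       -1.61852910e-06, -7.72960277e-06]), 'eef_pos': array([0.18837285, 0.46246267, 0.23040167]), 'tool_rot': array([ 1.92207198e-01,  9.81353791e-01, -1.04478402e-03, -1.97800381e-04]), 'ft_force': array([0.34761525, 0.5143021 , 0.31974318]), 'ft_torque': array([0.0219476 , 0.00840193, 0.01650112]), 'grip_width': 0.08502778345866643}
top [[500.41488104   0.         316.07457141]
 [  0.         500.41488104 238.46444434]
 [  0.           0.           1.        ]] [-0.10715296  0.          0.          0.          0.        ] [[ 0.02415043 -0.99967478 -0.0081908 ]
 [-0.9815305  -0.02215519 -0.19001848]
 [ 0.18977521  0.01262855 -0.98174635]] [-0.0914485   0.47597126  1.02997713]
side [[480.03113192   0.         320.26781099]
 [  0.         480.03113192 239.97530052]
 [  0.           0.           1.        ]] [-0.11619751  0.          0.          0.          0.        ] [[ 0.75480553 -0.65592508 -0.0055593 ]
 [-0.34664012 -0.39167221 -0.85231069]
 [ 0.55687453  0.6452559  -0.52300629]] [-0.43178979  0.21627812  0.96880038]
```

View pics/top0.png

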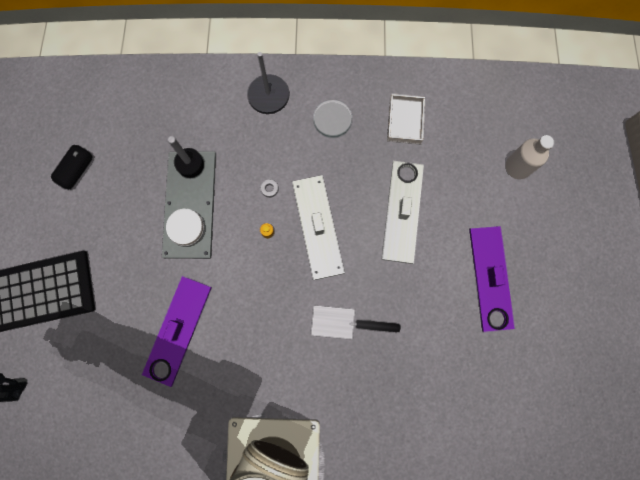

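View pics/side0.png

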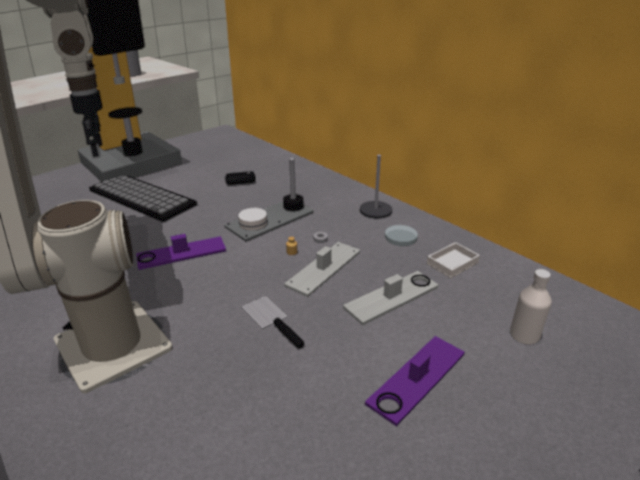

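The top view shows the drilled platen at about (404,212), with its black lip at (407,172). The blank is at (318,228). The stand has its mould at (184,227), collar at (189,162) and rod top near (172,140). The purple plates and the thin rod at (262,55) are distractors.

```bash
cat > h.py <<'E'
import numpy as np, cv2
def ray(c,uv):
    uv=np.asarray(uv,float).reshape(-1,1,2)
    p=cv2.undistortPoints(uv,c["K"],c["D"]).reshape(-1,2)
    d=np.c_[p,np.ones(len(p))]@c["R"]
    return -c["R"].T@c["t"],d
def plane(c,uv,z):
    o,d=ray(c,uv); return o+d*((z-o[2])/d[:,2])[:,None]
def proj(c,X):
    return cv2.projectPoints(np.asarray(X,float).reshape(-1,1,3),cv2.Rodrigues(c["R"])[0],c["t"],c["K"],c["D"])[0].reshape(-1,2)
def tri(c1,u1,c2,u2):
    o1,d1=ray(c1,u1);o2,d2=ray(c2,u2);d1=d1[0]/np.linalg.norm(d1[0]);d2=d2[0]/np.linalg.norm(d2[0])
    s=np.linalg.lstsq(np.c_[d1,-d2],o2-o1,rcond=None)[0]
    a,b=o1+s[0]*d1,o2+s[1]*d2
    return (a+b)/2,np.linalg.norm(a-b)
E
python3 - <<'E'
import pickle; from h import *
d=pickle.load(open("c0.pkl","rb"));t=d["top"]
im=t["color"];s=d["side"]
cv2.imwrite("pics/z1.png",cv2.resize(im[140:280,370:440][:,:,::-1],None,fx=4,fy=4,interpolation=2))
cv2.imwrite("pics/z2.png",cv2.resize(im[120:270,140:240][:,:,::-1],None,fx=4,fy=4,interpolation=2))
cv2.imwrite("pics/z3.png",cv2.resize(s["color"][140:250,210:330][:,:,::-1],None,fx=5,fy=5,interpolation=2))
def big(mask,box):
    m=np.zeros(mask.shape,np.uint8);x0,y0,x1,y1=box;m[y0:y1,x0:x1]=mask[y0:y1,x0:x1]*255
    return max(cv2.findContours(m,0,2)[0],key=cv2.contourArea)
g=im.astype(int);mn=g.min(2)
for n,box,z in(("platen",(375,150,435,275),.01),("blank",(285,165,350,285),.01)):
    c=big(mn>165,box); P=plane(t,c.reshape(-1,2),z)[:,:2]
    r=cv2.minAreaRect((P*1000).astype(np.float32));print(n,r)
    print(cv2.boxPoints(cv2.minAreaRect(c)))
m=big(mn>190,(160,200,210,250));P=plane(t,m.reshape(-1,2),.042)[:,:2]
print("mould",cv2.minEnclosingCircle((P*1000).astype(np.float32)))
k=big(g.max(2)<50,(390,155,425,190));P=plane(t,k.reshape(-1,2),.014)[:,:2]
print("lip",cv2.minEnclosingCircle((P*1000).astype(np.float32)))
k=big(g.max(2)<45,(165,140,215,190));P=plane(t,k.reshape(-1,2),.042)[:,:2]
print("collar",cv2.minEnclosingCircle((P*1000).astype(np.float32)))
print(plane(t,[[172,139]],.17))
E
```

```text
platen ((553.517333984375, -274.1278076171875), (70.3289566040039, 230.38931274414062), 83.46162414550781)
[[381.84814 258.9825 ]
 [393.20435 160.56204]
 [424.708   164.19705]
 [413.3518  262.61752]]
blank ((513.527099609375, -82.29934692382812), (229.46734619140625, 70.84190368652344), 13.482865333557129)
[[291.64392 181.00488]
 [323.05853 174.27316]
 [344.11707 272.54636]
 [312.70245 279.27808]]
mould ((500.3616943359375, 211.23626708984375), 38.90031433105469)
lip ((631.5525512695312, -301.567626953125), 9.999999747378752e-05)
collar ((645.5496215820312, 210.02743530273438), 35.69361877441406)
[[0.65028549 0.21161236 0.17      ]]
```

View pics/z1.png

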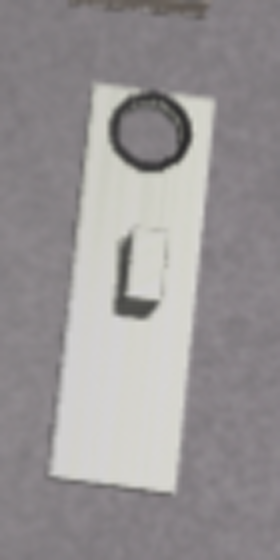

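View pics/z2.png

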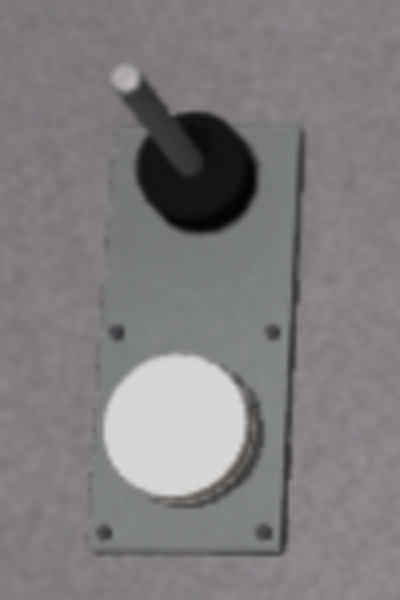

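View pics/z3.png

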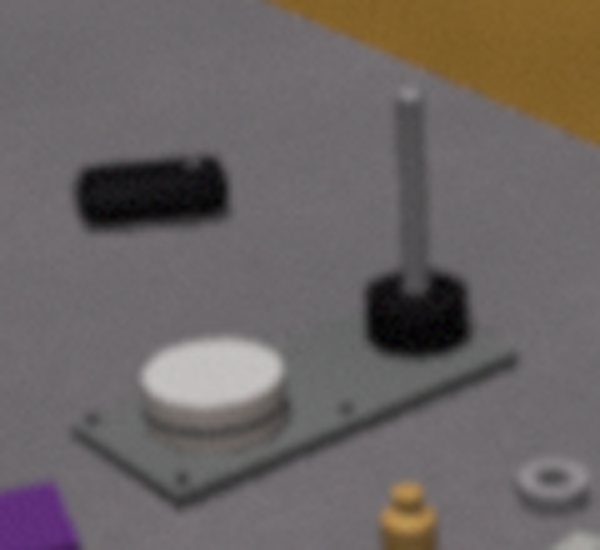

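```bash
python3 - <<'E'
import pickle; from h import *
d=pickle.load(open("c0.pkl","rb"));t=d["top"];s=d["side"]
print("rod",tri(t,[171.3,139.2],s,[292,158.8]))
print("side proj .17",plane(s,[[292,158.8]],.17), "top", plane(t,[[171.3,139.2]],.17))
# base corners top view
C=np.array([[88,548],[280,552],[300,128]])/4+[140,120]
print("base",plane(t,C,.012))
print("lip top",plane(t,[[151/4+370,131/4+140]],.012), "lug top",plane(t,[[149/4+370,263/4+140]],.055))
sc=np.array([[75,430],[180,505],[515,357]])/5+[210,140]
print("base side",plane(s,sc,.010))
print(proj(s,[[.643,-.284,.014],[.5535,-.274,.055]]))
E
```

```text
rod (array([0.65146208, 0.21446158, 0.16575768]), np.float64(0.00022325512948868727))
side proj .17 [[0.64493553 0.20606659 0.17      ]] top [[0.64984739 0.2130072  0.17      ]]
base [[0.43457341 0.26255888 0.012     ]
 [0.43505012 0.15393452 0.012     ]
 [0.68299349 0.15904129 0.012     ]]
lip top [[ 0.6419318  -0.28547872  0.012     ]] lug top [[ 0.55255288 -0.27573667  0.055     ]]
base side [[0.43013772 0.25173029 0.01      ]
 [0.42999736 0.14279338 0.01      ]
 [0.67500294 0.15157332 0.01      ]]
[[420.95068037 278.90004449]
 [394.11579031 277.85804456]]
```

```bash
cat > go.py <<'E'
import sys; from h import *
from scipy.spatial.transform import Rotation as R
from workcell import bot
x,y,z,yaw=map(float,sys.argv[1:5])
o=bot.get_obs(); T=R.from_quat(o["tool_rot"])
ay=np.radians(yaw+90); yv=np.array([np.cos(ay),np.sin(ay),0])
if yv@T.as_matrix()[:,1]<0: yv=-yv
zv=np.array([0,0,-1.]); G=R.from_matrix(np.c_[np.cross(yv,zv),yv,zv])
print("travel",T.inv().apply(np.array([x,y,z])-o["eef_pos"]).round(4),"dr",(T.inv()*G).as_rotvec().round(4),"t",o["clock"],o["eef_pos"].round(4),o["ft_force"].round(1),"w",o["grip_width"])
E
python3 go.py .553 -.2745 .15 -6.5
```

```text
travel [-0.6157 -0.5449  0.0815] dr [-1.900e-03 -2.000e-04 -2.733e-01] t 0.1 [0.1884 0.4625 0.2305] [0.7 0.3 0.8] w 0.08557378091005166
```

```bash
python3 -m crank '{"dr":[[0,0,-0.03],[0,0,-0.06],[0,0,-0.09],[0,0,-0.12],[0,0,-0.15],[0,0,-0.18],[0,0,-0.21],[0,0,-0.24],[-0.002,0,-0.273],[-0.002,0,-0.273]],"travel":[[-0.04,-0.036,0],[-0.08,-0.072,0],[-0.12,-0.108,0],[-0.16,-0.144,0],[-0.2,-0.18,0],[-0.24,-0.216,0],[-0.28,-0.252,0],[-0.32,-0.288,0],[-0.36,-0.324,0],[-0.4,-0.36,0]],"hand":[0.085,0.085,0.085,0.085,0.085,0.085,0.085,0.085,0.085,0.085]}'; python3 go.py .553 -.2745 .12 -6.5
```

```text
clock: 1.35
eef_pos: [0.4235, -0.023, 0.2311]
tool_rot: [0.057, 0.998, 0.001, 0.0]
ft_force: [1.4, 0.5, 0.3]
grip_width: 0.0848
travel [-0.1572 -0.2354  0.1106] dr [ 0.0022  0.     -0.0005] t 1.35 [ 0.4235 -0.023   0.2311] [1.4 0.5 0.3] w 0.0848128024241704
```

```bash
python3 -m crank '{"dr":[[0,0,0],[0,0,0],[0,0,0],[0,0,0],[0,0,0],[0,0,0],[0,0,0],[0,0,0]],"travel":[[-0.03,-0.045,0.01],[-0.06,-0.09,0.03],[-0.09,-0.135,0.05],[-0.12,-0.18,0.075],[-0.157,-0.235,0.11],[-0.157,-0.235,0.11],[-0.157,-0.235,0.11],[-0.157,-0.235,0.11]],"hand":[0.085,0.085,0.085,0.085,0.085,0.085,0.085,0.085]}'; python3 go.py .553 -.2745 .017 -6.5
python3 - <<'E'
from workcell import eyes; import cv2
for n in("top","side"):
    cv2.imwrite(f"pics/{n}1.png",eyes.camera(n)["color"][:,:,::-1])
E
```

```text
clock: 2.35
eef_pos: [0.5526, -0.2712, 0.122]
tool_rot: [0.056, 0.998, 0.001, 0.001]
ft_force: [0.6, 0.8, 1.5]
grip_width: 0.0853
travel [-0.0007 -0.0034  0.105 ] dr [0.002  0.001  0.0009] t 2.35 [ 0.5526 -0.2712  0.122 ] [0.6 0.8 1.5] w 0.08528326370943858
```

View pics/side1.png

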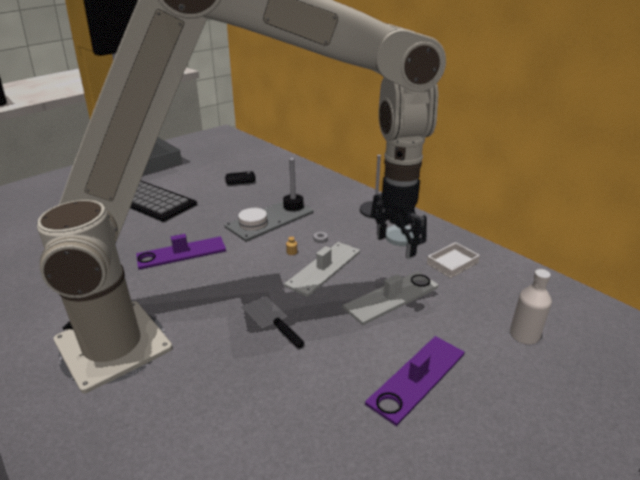

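The gripper is above the lug of the drilled platen (side view about (405,240), lug at (395,285)). Next I'll go down and grip it.

```bash
python3 -m crank '{"dr":[[0.002,0,0.001],[0.002,0,0.001],[0.002,0,0.001],[0.002,0,0.001],[0.002,0,0.001],[0.002,0,0.001]],"travel":[[-0.001,-0.0035,0.03],[-0.001,-0.0035,0.06],[-0.001,-0.0035,0.085],[-0.001,-0.0035,0.1],[-0.001,-0.0035,0.105],[-0.001,-0.0035,0.105]],"hand":[0.085,0.085,0.085,0.085,0.085,0.085]}'; python3 go.py .553 -.2745 .017 -6.5
python3 - <<'E'
from workcell import eyes; import cv2
cv2.imwrite(f"pics/side2.png",cv2.resize(eyes.camera("side")["color"][170:350,300:480][:,:,::-1],None,fx=3,fy=3))
E
```

```text
clock: 3.2
eef_pos: [0.5537, -0.2757, 0.0166]
tool_rot: [0.057, 0.998, -0.0, 0.001]
ft_force: [-0.3, 0.2, 0.4]
grip_width: 0.0854
travel [ 0.0009  0.0011 -0.0004] dr [-0.0004  0.0012 -0.001 ] t 3.2 [ 0.5537 -0.2757  0.0166] [-0.3  0.2  0.4] w 0.0854474946711457
```

View pics/side2.png

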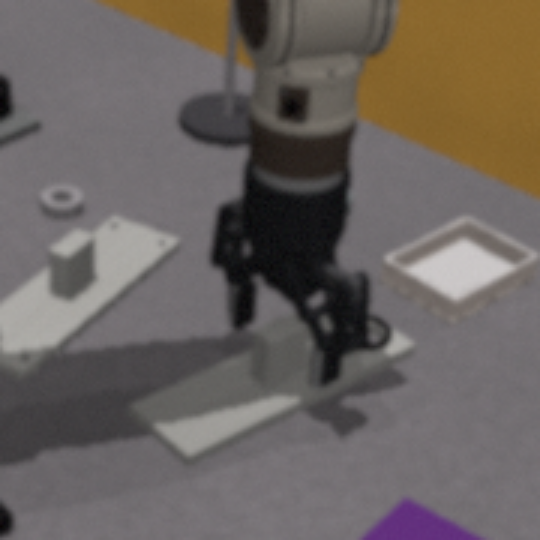

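The fingers straddle the lug, with tips at (237,320) and (330,375) on either side of it in the crop. I'll close them.

```bash
python3 -m crank '{"dr":[[0,0,0],[0,0,0],[0,0,0],[0,0,0],[0,0,0],[0,0,0],[0,0,0],[0,0,0]],"travel":[[0,0,0],[0,0,0],[0,0,0],[0,0,0],[0,0,0],[0,0,0],[0,0,0],[0,0,0]],"hand":[0.06,0.04,0.02,0.01,0.01,0.01,0.01,0.01]}'
python3 -m crank '{"dr":[[0,0,0],[0,0,0],[0,0,0],[0,0,0],[0,0,0],[0,0,0],[0,0,0],[0,0,0],[0,0,0],[0,0,0]],"travel":[[0,0,-0.01],[0,0,-0.03],[0,0,-0.055],[0,0,-0.085],[0,0,-0.115],[0,0,-0.145],[0,0,-0.175],[0,0,-0.2],[0,0,-0.215],[0,0,-0.215]],"hand":[0.01,0.01,0.01,0.01,0.01,0.01,0.01,0.01,0.01,0.01]}'
python3 - <<'E'
from workcell import eyes; import cv2
for n in("top","side"):
    cv2.imwrite(f"pics/{n}3.png",eyes.camera(n)["color"][:,:,::-1])
E
```

```text
clock: 4.25
eef_pos: [0.5536, -0.2753, 0.0163]
tool_rot: [0.057, 0.998, 0.0, 0.0]
ft_force: [0.8, 3.6, 5.5]
grip_width: 0.0193
clock: 5.5
eef_pos: [0.5534, -0.2762, 0.2313]
tool_rot: [0.058, 0.998, -0.0, 0.001]
ft_force: [0.8, 0.0, -4.9]
grip_width: 0.0194
```

View pics/top3.png

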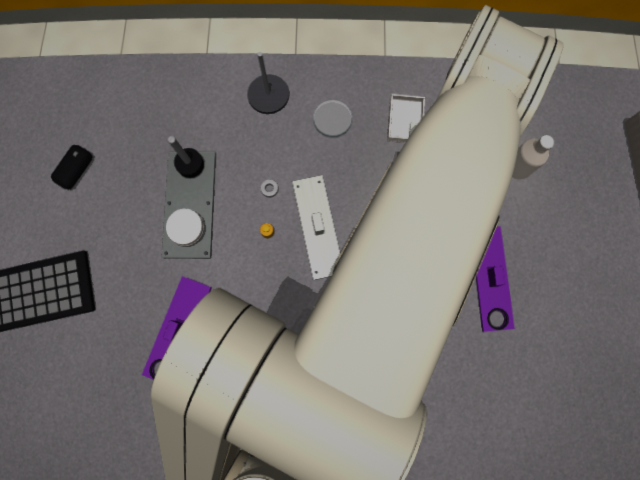

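View pics/side3.png

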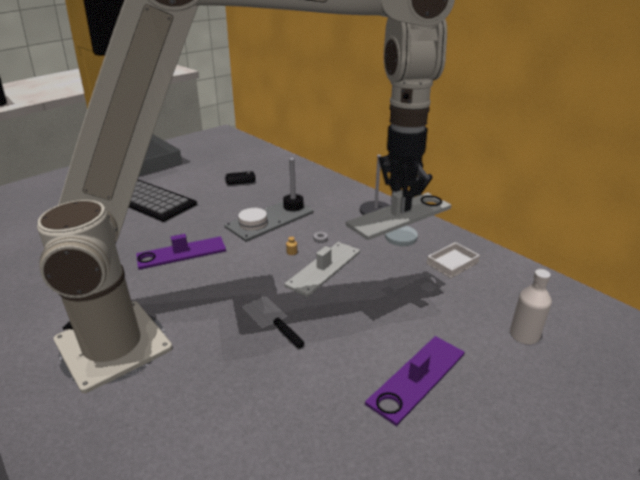

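```bash
python3 - <<'E'
import pickle; from h import *
d=pickle.load(open("c0.pkl","rb"));t=d["top"];s=d["side"]
print("distractor base",plane(t,[[268,95]],.01),"top",tri(t,[262,55],s,[378,155]))
a=np.radians(-6.5);c=np.array([.5534,-.2757])
def P(x,y,z): return [c[0]+x*np.cos(a)-y*np.sin(a),c[1]+x*np.sin(a)+y*np.cos(a),z]
print(proj(s,[P(.09,0,.229),P(.115,-.035,.225),P(-.115,-.035,.225),P(-.115,.035,.225),P(.115,.035,.225)]))
E
cat > snap.py <<'E'
import sys; from workcell import eyes; import cv2,pickle
f,x0,y0,x1,y1,k=sys.argv[1],*map(int,sys.argv[2:7])
c=eyes.camera("side");pickle.dump(c,open("last.pkl","wb"))
cv2.imwrite(f"pics/{f}.png",cv2.resize(c["color"][y0:y1,x0:x1][:,:,::-1],None,fx=k,fy=k,interpolation=2))
E
python3 - <<'E'
import cv2
i=cv2.imread("pics/side3.png")[180:250,330:470];cv2.imwrite("pics/z4.png",cv2.resize(i,None,fx=5,fy=5,interpolation=2))
E
python3 go.py .559 .2105 .231 1.2
```

```text
distractor base [[0.82961696 0.04284518 0.01      ]] top (array([0.82871028, 0.03929118, 0.18363947]), np.float64(0.005307018356400723))
[[431.95982471 198.14654404]
 [451.86042507 202.93105371]
 [368.42141576 234.74412246]
 [345.95366837 219.88059716]
 [428.25510642 191.09885624]]
travel [ 0.0493  0.4837 -0.0013] dr [ 0.0007 -0.0022 -0.1359] t 5.6 [ 0.5525 -0.2756  0.2294] [ 0.2  0.6 -4.6] w 0.019216955615946513
```

View pics/z4.png

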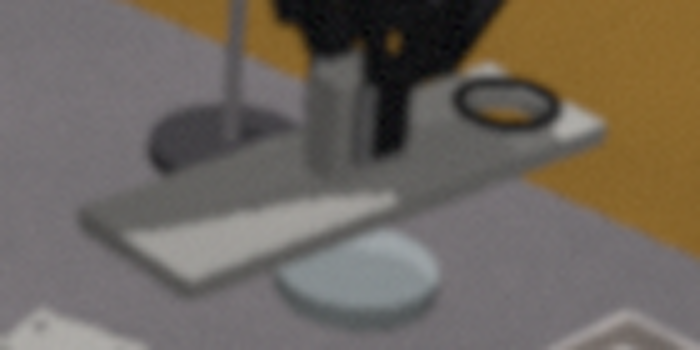

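The platen is held and level: its corners match a level model, with an even shift of about 2 px. I'll carry it over the stand now.

```bash
python3 -m crank '{"dr":[[0,0,-0.015],[0,0,-0.03],[0,0,-0.045],[0,0,-0.06],[0,0,-0.075],[0,0,-0.09],[0,0,-0.105],[0,0,-0.12],[0,0,-0.136],[0,0,-0.136]],"travel":[[0.002,0.02,0],[0.006,0.06,0],[0.011,0.11,0],[0.016,0.16,0],[0.021,0.21,0],[0.026,0.26,0],[0.031,0.31,0],[0.036,0.36,0],[0.041,0.4,0],[0.045,0.44,0]],"hand":[0.01,0.01,0.01,0.01,0.01,0.01,0.01,0.01,0.01,0.01]}'
python3 -m crank '{"dr":[[0,0,0],[0,0,0],[0,0,0],[0,0,0],[0,0,0]],"travel":[[0.001,0.02,0],[0.003,0.035,0],[0.004,0.044,0],[0.004,0.044,0],[0.004,0.044,0]],"hand":[0.01,0.01,0.01,0.01,0.01]}'
python3 go.py .559 .2105 .231 1.2
python3 snap.py side5 200 80 360 240 4;python3 - <<'E'
from workcell import eyes; import cv2
cv2.imwrite("pics/top5.png",eyes.camera("top")["color"][:,:,::-1])
E
```

```text
clock: 6.85
eef_pos: [0.5574, 0.1687, 0.2297]
tool_rot: [-0.011, 1.0, -0.0, -0.001]
ft_force: [-0.0, 0.0, -5.1]
grip_width: 0.0195
clock: 7.48
eef_pos: [0.5541, 0.2095, 0.2309]
tool_rot: [-0.01, 1.0, -0.0, 0.0]
ft_force: [-0.1, -0.2, -5.4]
grip_width: 0.0193
travel [-0.0049  0.0009 -0.0001] dr [-0.0005  0.0003 -0.001 ] t 7.475 [0.5541 0.2095 0.2309] [-0.1 -0.2 -5.4] w 0.019297743762653072
```

View pics/side5.png

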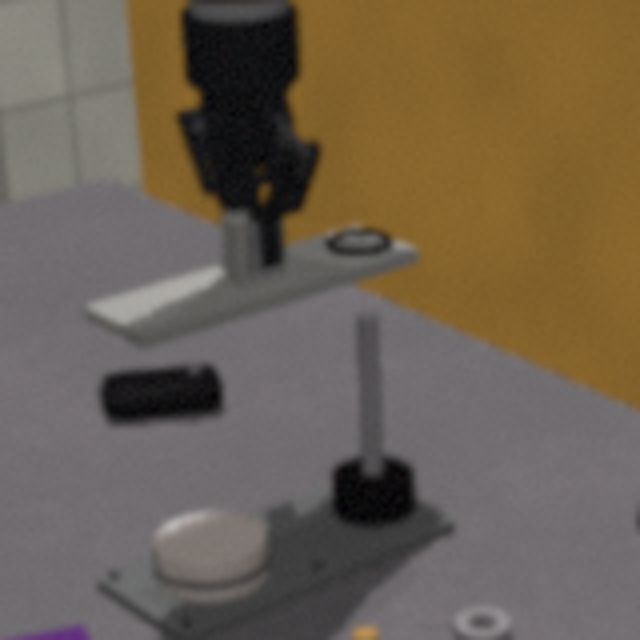

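View pics/top5.png

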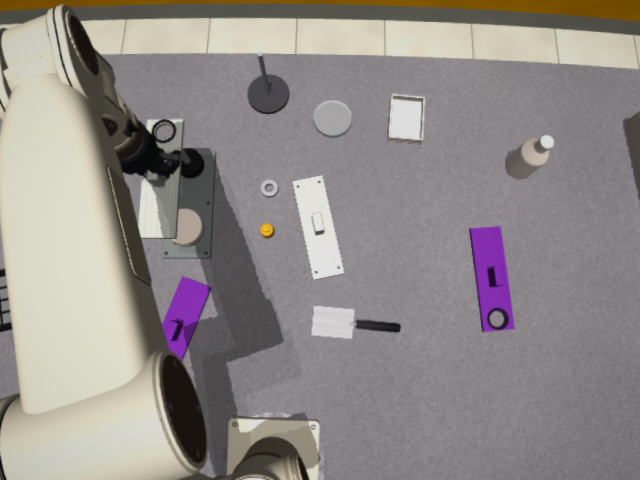

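```bash
python3 - <<'E'
import cv2
i=cv2.imread("pics/top5.png")[105:255,125:225];cv2.imwrite("pics/z5.png",cv2.resize(i,None,fx=5,fy=4,interpolation=2) if 0 else cv2.resize(i,None,fx=4,fy=4,interpolation=2))
i=cv2.imread("pics/side5.png")[200:360,60:440];cv2.imwrite("pics/z6.png",cv2.resize(i,None,fx=2,fy=2,interpolation=2))
E
```

```text
(no output)
```

View pics/z5.png

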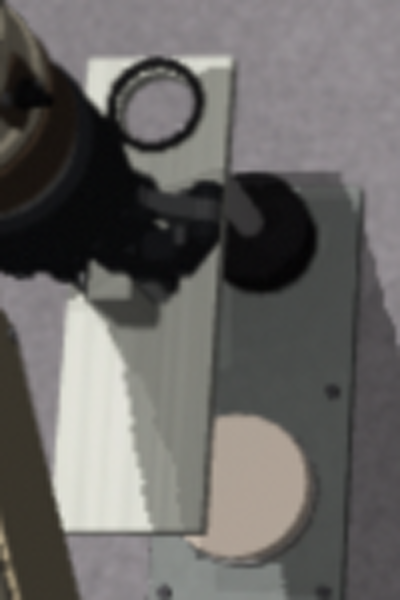

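View pics/z6.png

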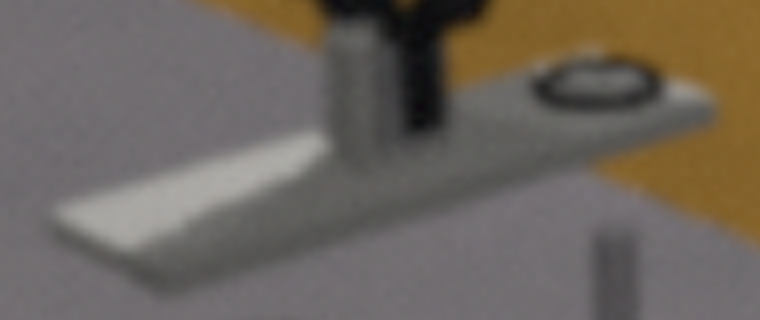

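```bash
python3 - <<'E'
import pickle; from h import *
d=pickle.load(open("c0.pkl","rb"));t=d["top"];s=d["side"]
L=tri(t,[163.75,131],s,[289.75,140.25]);R=tri(t,[171.3,139.2],s,[292,158.8])
print("lip",L,"rod",R,"rel",L[0]-R[0])
for z in(.220,.224,.228): print(z,plane(t,[[163.75,131]],z))
E1=plane(t,np.array([[205,533],[233,57]])/4+[125,105],.222);v=E1[1]-E1[0];print(E1,np.linalg.norm(v),np.degrees(np.arctan2(v[1],v[0])))
E2=plane(t,np.array([[150,548],[165,185]])/4+[125,105],.012);
E2=plane(t,np.array([[345,575],[363,187]])/4+[125,105],.012);v=E2[1]-E2[0];print("base",E2,np.linalg.norm(v),np.degrees(np.arctan2(v[1],v[0])))
E3=plane(t,np.array([[280,552],[300,128]])/4+[140,120],.012);v=E3[1]-E3[0];print(np.degrees(np.arctan2(v[1],v[0])))
E
python3 go.py .559 .2105 .231 1.2
```

```text
lip (array([0.64386106, 0.21132802, 0.22481527]), np.float64(0.0007994729424342191)) rod (array([0.65146208, 0.21446158, 0.16575768]), np.float64(0.00022325512948868727)) rel [-0.00760102 -0.00313356  0.05905759]
0.22 [[0.64625053 0.21280612 0.22      ]]
0.224 [[0.64455981 0.21141347 0.224     ]]
0.228 [[0.6428691  0.21002082 0.228     ]]
[[0.43850136 0.17027883 0.222     ]
 [0.66969606 0.17637818 0.222     ]] 0.23127514257353562 1.511220180736799
base [[0.4558781  0.15244173 0.012     ]
 [0.68362976 0.15732834 0.012     ]] 0.22780407887812654 1.229142607277608
1.1799262229825251
travel [-0.0048  0.0009 -0.0001] dr [-0.0003  0.0004 -0.0011] t 7.575 [0.5542 0.2095 0.2309] [ 0.6  0.2 -5.1] w 0.0195578060129031
```

The hole needs to move about 6.5 mm in +x and 2.5 mm in +y. I'll shift it, lower it to just above the rod top, and check.

```bash
python3 -m crank '{"dr":[[0,0,0],[0,0,0],[0,0,0],[0,0,0],[0,0,0]],"travel":[[-0.0065,0.0025,0],[-0.0065,0.0025,0.01],[-0.0065,0.0025,0.02],[-0.0065,0.0025,0.025],[-0.0065,0.0025,0.025]],"hand":[0.01,0.01,0.01,0.01,0.01]}'
python3 - <<'E'
from workcell import eyes; import cv2
i=eyes.camera("top")["color"][:,:,::-1][105:255,125:225];cv2.imwrite("pics/z7.png",cv2.resize(i,None,fx=4,fy=4,interpolation=2))
E
python3 snap.py z8 240 120 340 210 6
```

```text
clock: 8.2
eef_pos: [0.5598, 0.2129, 0.2049]
tool_rot: [-0.011, 1.0, -0.0, -0.001]
ft_force: [0.7, -0.3, -4.3]
grip_width: 0.0193
```

View pics/z7.png

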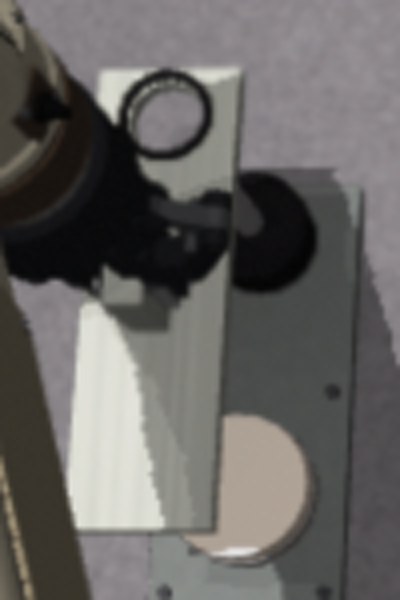

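View pics/z8.png

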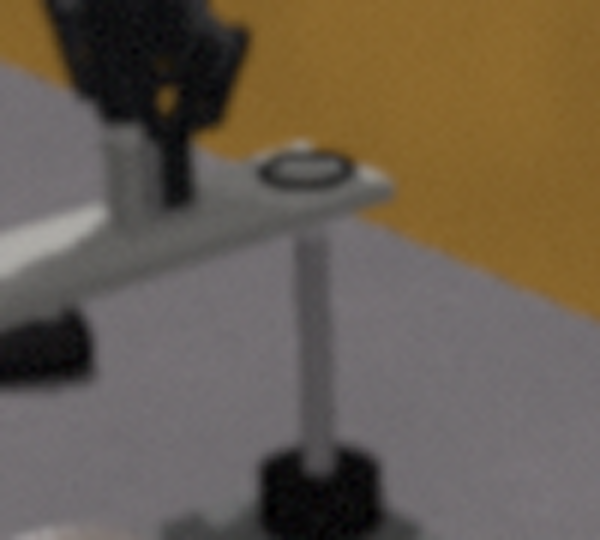

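```bash
python3 - <<'E'
import pickle; from h import *
d=pickle.load(open("c0.pkl","rb"));t=d["top"];s=d["side"]
L=tri(t,[166.25,133.5],s,[291,148.3]);R=tri(t,[171.3,139.2],s,[292,158.8])
print("lip",L,"rel",L[0]-R[0])
for z in(.196,.2,.204): print(z,plane(t,[[166.25,133.5]],z))
E
python3 go.py .559 .2105 .231 1.2
```

```text
lip (array([0.64998625, 0.21507121, 0.19815213]), np.float64(0.0006640753282655523)) rel [-0.00147583  0.00060962  0.03239445]
0.196 [[0.65117736 0.21564221 0.196     ]]
0.2 [[0.6495097  0.21427396 0.2       ]]
0.204 [[0.64784205 0.21290571 0.204     ]]
travel [ 0.0015 -0.0026 -0.025 ] dr [0.     0.0005 0.0003] t 8.3 [0.5605 0.2131 0.206 ] [ 0.3  0.  -5.5] w 0.018978319293825582
```

The hole is centred within about 2 mm, so I'll lower it.

```bash
python3 -m crank '{"dr":[[0,0,0],[0,0,0],[0,0,0],[0,0,0],[0,0,0]],"travel":[[-0.0005,-0.0005,0.01],[-0.0005,-0.0005,0.02],[-0.0005,-0.0005,0.03],[-0.0005,-0.0005,0.04],[-0.0005,-0.0005,0.04]],"hand":[0.01,0.01,0.01,0.01,0.01]}'
python3 snap.py z9 200 120 340 220 5
```

```text
clock: 8.93
eef_pos: [0.5601, 0.2123, 0.1644]
tool_rot: [-0.011, 1.0, -0.001, -0.001]
ft_force: [-0.8, -0.3, -5.5]
grip_width: 0.0191
```

View pics/z9.png

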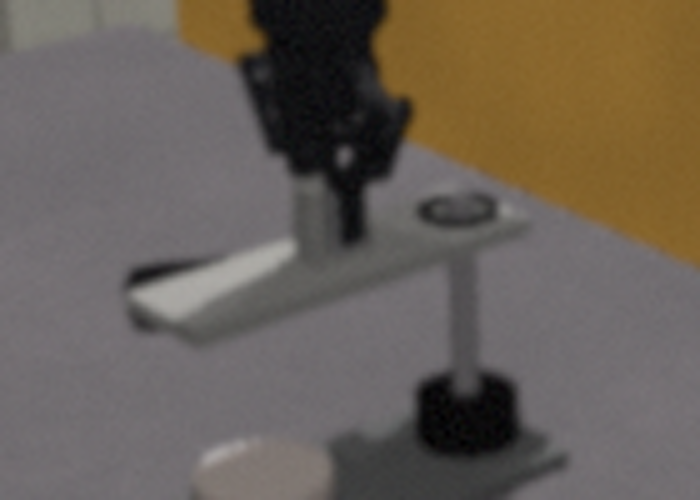

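The rod tip shows inside the lip at (460,208) and there is no contact force, so I'll keep going down.

```bash
python3 -m crank '{"dr":[[0,0,0],[0,0,0],[0,0,0],[0,0,0],[0,0,0],[0,0,0],[0,0,0],[0,0,0],[0,0,0]],"travel":[[0,0,0.01],[0,0,0.022],[0,0,0.034],[0,0,0.046],[0,0,0.058],[0,0,0.07],[0,0,0.08],[0,0,0.088],[0,0,0.088]],"hand":[0.01,0.01,0.01,0.01,0.01,0.01,0.01,0.01,0.01]}'
python3 snap.py z10 200 120 340 220 5
```

```text
clock: 10.1
eef_pos: [0.5604, 0.2124, 0.077]
tool_rot: [-0.011, 1.0, -0.0, -0.001]
ft_force: [0.1, 0.2, -4.5]
grip_width: 0.0194
```

View pics/z10.png

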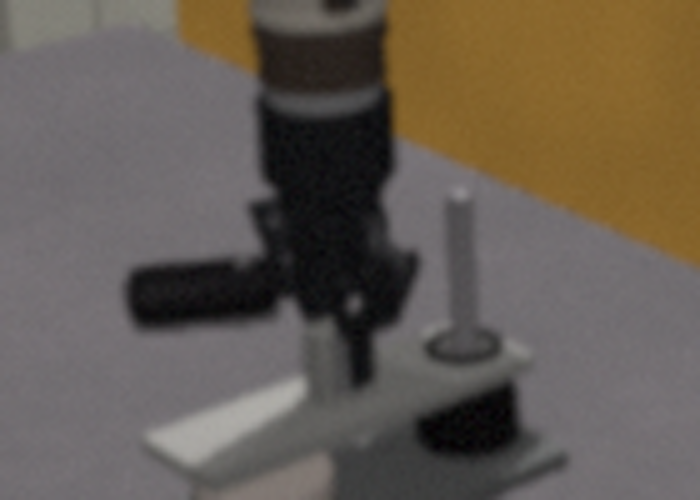

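The rod is through the hole, tip at (460,192) in the crop, and the platen is level. I'll ease it down until it touches.

```bash
python3 -m crank '{"dr":[[0,0,0],[0,0,0],[0,0,0],[0,0,0],[0,0,0]],"travel":[[0,0,0.005],[0,0,0.01],[0,0,0.014],[0,0,0.014],[0,0,0.014]],"hand":[0.01,0.01,0.01,0.01,0.01]}'
python3 -m crank '{"dr":[[0,0,0],[0,0,0]],"travel":[[0,0,0.001],[0,0,0.001]],"hand":[0.01,0.01]}'
```

```text
clock: 10.78
eef_pos: [0.5611, 0.2126, 0.0639]
tool_rot: [-0.011, 1.0, -0.0, 0.0]
ft_force: [-0.5, -0.2, -5.6]
grip_width: 0.0192
clock: 11.02
eef_pos: [0.561, 0.2126, 0.0629]
tool_rot: [-0.011, 1.0, -0.0, 0.0]
ft_force: [0.3, -0.3, -4.8]
grip_width: 0.0191
```

```bash
python3 -m crank '{"dr":[[0,0,0],[0,0,0],[0,0,0]],"travel":[[0,0,0.001],[0,0,0.002],[0,0,0.002]],"hand":[0.01,0.01,0.01]}'
python3 -m crank '{"dr":[[0,0,0],[0,0,0]],"travel":[[0,0,0.001],[0,0,0.001]],"hand":[0.01,0.01]}'
```

```text
clock: 11.4
eef_pos: [0.5608, 0.2126, 0.0607]
tool_rot: [-0.011, 1.0, -0.0, -0.0]
ft_force: [-0.5, 0.9, -5.3]
grip_width: 0.0197
clock: 11.65
eef_pos: [0.5609, 0.2126, 0.0598]
tool_rot: [-0.011, 1.0, -0.0, 0.0]
ft_force: [-0.6, 0.0, -4.9]
grip_width: 0.0194
```

```bash
python3 -m crank '{"dr":[[0,0,0],[0,0,0],[0,0,0]],"travel":[[0,0,0.001],[0,0,0.0015],[0,0,0.0015]],"hand":[0.01,0.01,0.01]}'
python3 -m crank '{"dr":[[0,0,0],[0,0,0]],"travel":[[0,0,0.0007],[0,0,0.0007]],"hand":[0.01,0.01]}'
python3 snap.py z11 200 120 340 220 5
```

```text
clock: 12.02
eef_pos: [0.561, 0.2126, 0.0584]
tool_rot: [-0.011, 1.0, -0.0, 0.0]
ft_force: [-1.0, -0.7, -5.1]
grip_width: 0.0192
clock: 12.28
eef_pos: [0.561, 0.2126, 0.0583]
tool_rot: [-0.011, 1.0, 0.0, 0.0]
ft_force: [-2.5, -1.4, 1.8]
grip_width: 0.0195
```

View pics/z11.png

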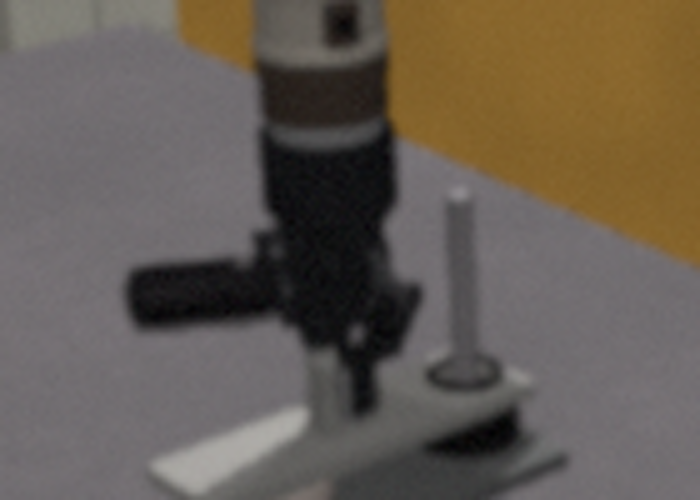

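The wrist force went from −5 to +1.8 N, so the platen is seated. I'll release it and go straight up.

```bash
python3 -m crank '{"dr":[[0,0,0],[0,0,0],[0,0,0],[0,0,0],[0,0,0]],"travel":[[0,0,0],[0,0,0],[0,0,0],[0,0,0],[0,0,0]],"hand":[0.024,0.035,0.05,0.06,0.06]}'
python3 -m crank '{"dr":[[0,0,0],[0,0,0],[0,0,0],[0,0,0],[0,0,0],[0,0,0],[0,0,0],[0,0,0],[0,0,0],[0,0,0]],"travel":[[0,0,-0.01],[0,0,-0.025],[0,0,-0.045],[0,0,-0.07],[0,0,-0.1],[0,0,-0.13],[0,0,-0.16],[0,0,-0.18],[0,0,-0.19],[0,0,-0.19]],"hand":[0.06,0.06,0.06,0.06,0.06,0.06,0.06,0.06,0.06,0.06]}'
python3 snap.py z12 180 120 340 240 5
python3 - <<'E'
from workcell import eyes; import cv2
i=eyes.camera("top")["color"][:,:,::-1];cv2.imwrite("pics/top12.png",i)
cv2.imwrite("pics/z13.png",cv2.resize(i[115:265,125:225],None,fx=4,fy=4,interpolation=2))
E
```

```text
clock: 12.95
eef_pos: [0.561, 0.2126, 0.0576]
tool_rot: [-0.011, 1.0, -0.0, 0.0]
ft_force: [-0.3, 0.7, 0.7]
grip_width: 0.0599
clock: 14.2
eef_pos: [0.5613, 0.2128, 0.2488]
tool_rot: [-0.011, 1.0, 0.0, 0.001]
ft_force: [-0.8, 0.1, -0.5]
grip_width: 0.06
```

View pics/z12.png

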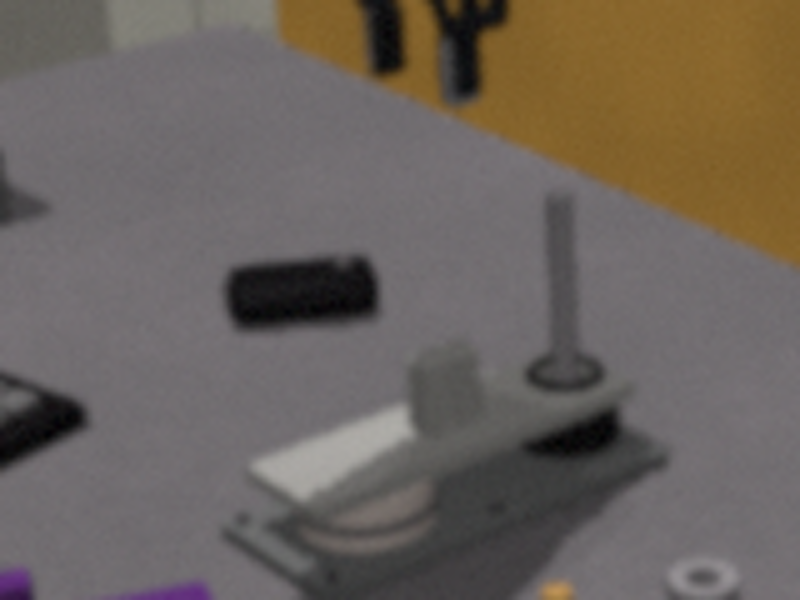

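View pics/z13.png

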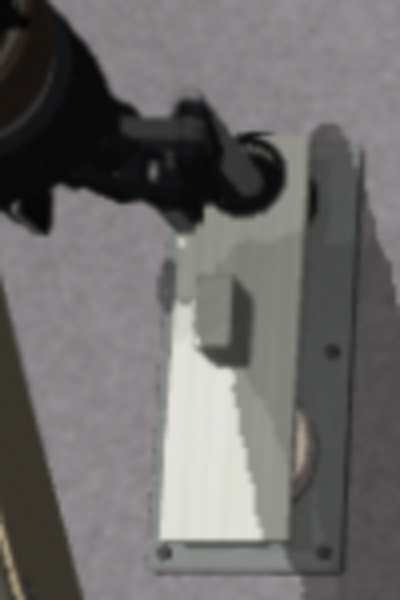

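Both views show the platen lying flat on collar and mould with the rod through it. I'll check the numbers.

```bash
python3 - <<'E'
import pickle; from h import *
d=pickle.load(open("c0.pkl","rb"));t=d["top"]
P=plane(t,np.array([[158,540],[290,541],[308,135]])/4+[125,115],.052);print(P,"centre",(P[0]+P[2])/2, "yaw",np.degrees(np.arctan2(*(P[2]-P[1])[[1,0]])),np.linalg.norm(P[2]-P[1]),np.linalg.norm(P[1]-P[0]))
E
python3 -c "
import cv2,numpy as np
a=cv2.imread('pics/top12.png').astype(int);b=cv2.imread('pics/top0.png').astype(int)
print('blank diff',np.abs(a-b)[170:282,288:350].mean())"
python3 go.py .56 .21 .25 1.2
```

```text
[[0.44402826 0.24519742 0.052     ]
 [0.44522873 0.17299471 0.052     ]
 [0.6753087  0.17972413 0.052     ]] centre [0.55966848 0.21246078 0.052     ] yaw 1.6753185281085685 0.2301783613200686 0.07221268898527981
blank diff 10.398953533026114
travel [ 0.0006 -0.0024 -0.003 ] dr [-0.0005 -0.0009  0.0002] t 14.3 [0.5606 0.2125 0.247 ] [ 0.6 -0.2 -0.3] w 0.05995850713811591
```

```bash
python3 - <<'E'
import pickle; from h import *
t=pickle.load(open("c0.pkl","rb"))["top"]
g=cv2.imread("pics/top12.png").min(2);m=np.zeros(g.shape,np.uint8);m[165:285,285:350]=(g[165:285,285:350]>165)*255
c=max(cv2.findContours(m,0,2)[0],key=cv2.contourArea);print(cv2.minAreaRect((plane(t,c.reshape(-1,2),.01)[:,:2]*1000).astype(np.float32)))
from workcell import job; print(job.job_done())
E
```

```text
((513.5347900390625, -82.19776916503906), (229.63369750976562, 71.28152465820312), 13.525314331054688)
the job is handed in; nothing more can be done
None
```

The drilled platen is home on the press stand, and I handed the job in at about 14.5 s of the 40 s allowed. I gripped it by its lug, carried it level over the stand, centred the hole on the guide rod by camera, and lowered it until it made contact. Then I let go and raised the gripper clear.

**Final position:** the last top picture puts the platen's centre about 2 mm from the stand's origin, which I measured at (0.559, 0.2105), or 0.2125 in y judging by the mould. The platen's yaw is 1.7° against the stand's 1.2°.

**Flatness and height:** in the side view the platen lies flat on collar and mould with the rod through its hole. I did not measure its height directly. At contact the TCP was at 0.058 m, as expected for 42 mm, and the wrist force changed from −5 to +1.8 N.

**Blank platen:** its measured position changed by about 0.1 mm, so it did not move.

**Disagreement:** the side camera read about 2 px (4–6 mm) lower than the top camera. I therefore aligned the hole to the rod using positions relative to each other in the two views.

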